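# Open the dial lock and present its shackle to the tag reader

## Task

Turn the dial of the yellow lock, feeling its clicks, until the notch in the dial's rim stands over the red lug of the steel shackle; then pull the shackle straight up out of the lock and present it to the tag reader: hold it upright, feet down, a few centimetres over the middle of the round blue pad, without touching the reader. Finish there, still holding the shackle in the gripper; leave the other things on the trolley where they are.

Things in the scene. Friction and masses are not known exactly. Their poses are not given: they have to be found in the camera images.
- lock: Yellow lock case fixed to the deck, left or right of the robot, 84 (x) by 170 (y) by 40 mm high; origin at the centre of its underside. Dial axis at y = -42 mm; the shackle's feet sit in 14 mm holes, 28 mm deep, at y = +15 and +65 mm, all at x = 0. A brass hasp plate (top 46 mm high, 40 mm wide) rings the far leg and runs on to y = 118 mm, its flat foot to 146 mm.
- dial (a joint): Dial angle, rad, 0 = open (notch over the lug), growing counter-clockwise from above; starts at 0.8 to 2.6, stops at -0.6 and 3.4. Clicks every 30 degrees (0 is a click; up to 0.1 N m to pass); let go, it is drawn to the nearest but may rest 0.15 off. Its black rim (76 mm wide, 50 to 56 mm up) holds the lug down except at its one notch, 30 degrees wide: shackle free only within about 0.1 of 0.
- dial_grip (a point): On the dial's axis at grip height, 98 mm above the deck, amid an upright aluminium bar 14 mm thick, 50 mm long, 82 to 110 mm above the deck. The point turns with the dial: the bar lies along its y axis, +y points to the notch (red stripe on the bar's top, red line on the rim). At dial = 0 its +y is the lock's +y.
- shackle: Loose steel U, about 220 g, 11 mm round bar, legs 50 mm apart (centres) along y, 81.5 mm high; origin midway between its feet's undersides, z up. A red lug, 8 mm wide, 31 to 36 mm above the feet, runs from the near leg to y = -52 mm, under the dial's rim. Seated, its origin is 12 mm above the deck at lock y = +40 mm with the lock's axes; 28 mm of leg is in the case.
- shackle_crown (a point): Centre of the shackle's crown bar, 76 mm above its feet (88 mm above the deck when seated); the straight part is 24 mm long along the shackle's y, 11 mm thick; free room of 40 mm beside it either way along x.
- reader: Grey tag reader fixed to the deck, 110 by 140 by 22 mm high, with a round blue pad (72 mm wide, white centre) in the middle; origin at the centre of its underside. It stands on the other side from the lock.
- reader_pad (a point): Centre of the pad's top, 24 mm above the deck.
- mug: Bystander: white ceramic mug, 82 mm wide, 95 mm high, origin under its centre.
- collar: Bystander: blue plastic collar, 68 mm wide, 25 mm high, lying flat under the ball.
- ball_center (a point): Bystander: centre of the orange massage ball, 65 mm wide, resting in the collar.
- hexkey: Bystander: chrome L-shaped hex key lying flat, about 113 by 42 mm, 8 mm thick.
- shaker: Bystander: clear shaker with black lid, 92 mm wide, 198 mm high, origin under its centre.

How it is judged:
On the way, in this order (a step that is already met when the one before it is completed fails the run):
1. the dial is turned to its notch with the shackle still seated (value of joint dial between -0.2 and 0.2 rad and z of shackle in the frame of lock below 0.022 m), for 0.2 s.
2. the shackle is pulled up clear of the lock, held by the fingers (z of shackle in the frame of lock above 0.05 m and contact force between the fingers and shackle above 1 N), for 0.1 s.
At the end, for the whole second after the job is handed in: The gripper holds the shackle still and upright (within 20 degrees), its feet 8 to 90 mm above the reader's pad and their midpoint within 35 mm of the pad's centre seen from above, nothing touching the reader (horizontal distance between shackle and reader_pad below 0.035 m and z of shackle in the frame of reader_pad between 0.008 and 0.09 m and angle between shackle's own z axis and vertical below 0.35 rad and contact force between the fingers and shackle above 1 N and contact force between shackle and reader below 0.2 N and linear speed of shackle below 0.03 m/s); the arm keeps its last pose, push and grip.
It fails at once if the reader is touched (contact force between any of shackle, the arm, the fingers and reader above 1.5 N).
It fails at once if a bystander is moved (distance of any of mug, collar, ball_center, hexkey, shaker from where it was at the start of the episode above 0.03 m).
It also fails if it takes over 59 s, if anything falls off the work surface, if the arm or the gripper's body presses on something with over 40 N, if the wrist force passes 120 N, or if a joint passes its speed limit or range.

## Robot

A 6-joint arm with a two-finger parallel gripper is mounted at the origin on the work surface. World frame = base frame: x ahead of the robot, y to its left, z up, the work surface at z = 0. Lengths are in m, angles in rad, forces in N, time in s.
With the tool pointing down it reaches from about 0.375 to 0.825 m from the base axis. Payload 5.5 kg.
Tool frame: the origin (TCP) lies between the finger pads; the fingertips stand 14 mm ahead of it and the grasp point (between the pads) lies 5 mm behind it; z points along the fingers, y is the line along which they close (so a half turn about z gives the same grasp; the last joint's range is limited). The gripper opens to 85 mm and grips with 20 to 120 N. Pads are 22 mm wide; open, the fingers measure 114 mm over their backs; the gripper's body (76 mm by 85 mm) begins 54 mm behind the grasp point. The pads swing forward as they close: fully open they stand 13 mm farther back than shut.
Start: joints at [-1.33, 0.314, -0.047, 1.21, 0, 1.571], TCP at [0.143, -0.583, 0.245] pointing down, gripper open.
Joint ranges: [-2.67, 2.67], [-0.69, 1.73], [-1.03, 1.25], [-2.08, 2.16], [-1.42, 1.45], [-3.14, 3.14]. Speed limits (rad/s): [2.39, 2.39, 3.01, 3.14, 3.14, 3.14].

## Interface

Orientations are given as a rotation vector (axis times angle).
In Python, from station import env, read_camera gives the robot as it stands.
- The arm moves only by the tool move_arm, never from a script. Its argument "increments" is a list of rows, each a list of 6 numbers: the shift along the tool's x, y, z in mm, then the turn, a rotation vector about the tool's x, y, z in rad. A call has 1 to 5 rows; each row is the pose to reach, as a shift and turn from the pose commanded when the call began, along the tool's axes at that moment; what a row does not reach only later rows make up. A row lasts 1/8 s, in which the tool goes at most 62.5 mm and 10.7 degrees, less where a joint would pass 70% of its speed; a pose out of reach is approached as far as the arm can. A call with a gripper value outside its range is refused whole. "hand" is the opening in per cent of the stroke, from 0 (shut) to 100 (fully open), set as the call begins (left out, the last holds). The fingers move at their own pace and stop on an object; "squeeze" is the grip in N (left out, the last holds). Time passes only in rows, so rows that repeat a pose let the fingers close. It gives the time, the measured TCP pose, the force, the opening and the grip force at its end, in the units of the state.
- env.read_state(): the state, without advancing time (a new reading comes with each control period).
- read_camera(name): name is "scene" or "top"; returns a dict with "img" (400x640x3 uint8, blue, green, red), "range_z" (400x640 float32, m along the optical axis (not along the pixel's ray), 0 where there is no reading), "K" (3x3 intrinsics, pixels), "eye" and "orientation" of the camera in the world. Camera axes: x right, y down, z forward; pixel columns grow to the right and rows downward; lengths in m; the calibration is good to about 2 mm. A picture is of the moment at which its call begins.
- env.sign_off(): hands the job in; it is judged then, once.
The state is a dict: "time_s": time; "qpos": joint angles; "qvel": joint speeds; "joint_efforts": joint torques, N m; "eef_pos": TCP position; "tool_rot": TCP orientation; "ft_force": force on the tool from outside, world axes, zero at the start; "ft_torque": the same for the moment, N m; "grip_width": finger opening in m; "grasp_force": force on a finger pad.
Only numpy, scipy, OpenCV 4.12 (cv2) and the standard library are available. Lean on these libraries where they do the work, as an engineer would, in place of code of your own. Each camera call takes 0.05 s, during which the arm holds its last target. There are 200 camera calls.

## Working session

There is one attempt and no reset: what is moved stays moved. The work goes in short steps, Python scripts to look and compute and a tool call to move; the robot and the scene stay as the last step left them, time stands still between calls to the robot, and variables do not carry over. Pictures are saved under pics/ and viewed, at most 10 in all, crops included, and the job is handed in when it is done.

Besides the shell and the picture viewer there is one more tool, called after "Emit:" in YAML: its name, and indented under it one key for each argument. move_arm: Moves the arm, as the interface text tells. Its arguments: {"type":"object","properties":{"increments":{"type":"array","items":{"type":"array","items":{"type":"number"}}},"hand":{"type":"number"},"squeeze":{"type":"number"}},"required":["increments"]}

```bash
mkdir -p pics
cat > h.py <<'E'
import numpy as np,cv2
from scipy.spatial.transform import Rotation as R
from station import env, read_camera
def rot(o):
    o=np.array(o,float)
    return o if o.shape==(3,3) else (R.from_rotvec(o).as_matrix() if o.size==3 else R.from_quat(o).as_matrix())
def world(c,u,v,z):
    "pixels onto plane z"
    u=np.atleast_1d(u).astype(float);v=np.atleast_1d(v).astype(float)
    d=np.linalg.inv(c['K'])@np.stack([u,v,np.ones_like(u)]);d=rot(c['orientation'])@d
    e=np.array(c['eye'])[:,None];return (e+d*(z-e[2])/d[2]).T
def cloud(c):
    v,u=np.mgrid[:400,:640];d=np.linalg.inv(c['K'])@np.stack([u.ravel(),v.ravel(),np.ones(u.size)])
    return ((rot(c['orientation'])@(d*c['range_z'].ravel())).T+np.array(c['eye'])).reshape(400,640,3)
E
python3 - <<'E'
from h import *
for n in('top','scene'):
    c=read_camera(n);cv2.imwrite(f'pics/{n}0.png',c['img']);print(n,c['eye'],c['orientation'],c['K'][0],c['K'][1])
s=env.read_state();print(s)
E
```

```text
top [ 0.54256964 -0.01802693  1.30009887] [-2.21741859  2.16138852 -0.00626723] [373.7138187   0.        320.3651218] [  0.         373.7138187  199.44964854]
scene [1.34247163 0.15568069 1.22070083] [-1.68169108 -2.11079271  0.63256147] [480.54326101   0.         314.76315177] [  0.         480.54326101 198.16412111]
{'time_s': 0.1, 'qpos': array([-1.33000336e+00,  3.14174698e-01, -4.80042229e-02,  1.21020406e+00,
       -5.48621770e-06,  1.57080181e+00]), 'qvel': array([-0.00086846, -0.00295731,  0.00318579,  0.0005275 ,  0.00083713,
        0.00123327]), 'joint_efforts': array([-5.12837196e-04, -5.40765882e+01,  3.40541089e+01,  1.11720021e-02,
       -2.25085614e-05, -1.50419357e-06]), 'eef_pos': array([ 0.14295907, -0.58218937,  0.24449813]), 'tool_rot': array([-3.11728886e+00, -3.77125940e-01,  3.07749567e-04]), 'ft_force': array([ 0.1797289 , -0.10567614,  0.12980417]), 'ft_torque': array([-0.00202443,  0.00114149,  0.01334354]), 'grasp_force': 0.0, 'grip_width': 0.0855015252696998}
```

View pics/top0.png

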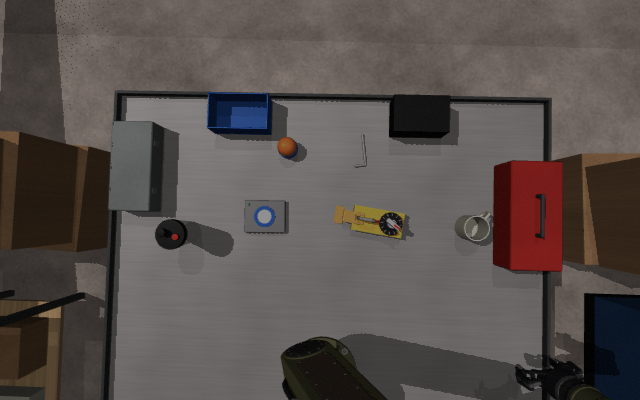

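View pics/scene0.png

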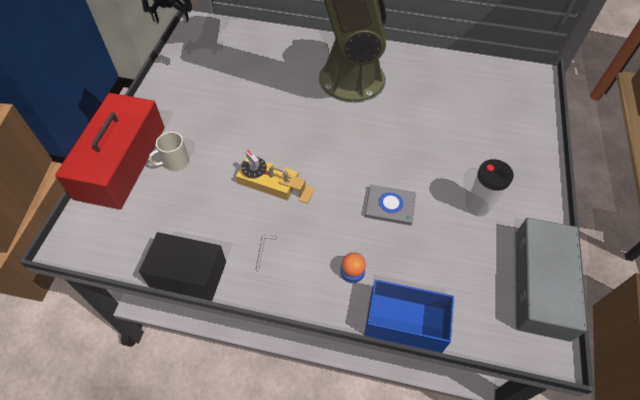

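The top view shows the lock around (378,222) with its dial at about (391,223) and the hasp at (343,215). The reader pad is at (264,216), the mug at (474,228) and the hex key at (361,150). The scene view agrees. Next I'll measure the lock, dial and pad.

Run:
```python
from h import *
c=read_camera('top');s=read_camera('scene')
for n,c,box in(('top',c,(325,195,415,250)),('scene',s,(225,140,325,210))):
    x0,y0,x1,y1=box
    cv2.imwrite(f'pics/{n}_crop.png',cv2.resize(c['img'][y0:y1,x0:x1],None,fx=8 if n=='top' else 8,fy=8,interpolation=cv2.INTER_CUBIC)[:600,:800])
    hsv=cv2.cvtColor(c['img'],cv2.COLOR_BGR2HSV);P=cloud(c)
    roi=np.zeros((400,640),bool);roi[y0:y1,x0:x1]=1
    ye=roi&(hsv[...,0]>23)&(hsv[...,0]<34)&(hsv[...,1]>140)&(hsv[...,2]>80)&(abs(P[...,2]-.04)<.008)
    v,u=np.where(ye);w=world(c,u,v,.04)
    r=cv2.minAreaRect((w[:,:2]*1000).astype(np.float32));print(n,'yellow',len(u),r,cv2.boxPoints(r).tolist())
    br=roi&(hsv[...,0]>=14)&(hsv[...,0]<=22)&(hsv[...,1]>120);v,u=np.where(br);print(' brass',len(u),np.median(world(c,u,v,.046),0) if len(u) else '')
    rd=roi&((hsv[...,0]<8)|(hsv[...,0]>172))&(hsv[...,1]>120)&(hsv[...,2]>70);v,u=np.where(rd)
    print(' red',[(a,b,P[b,a].round(3).tolist()) for a,b in zip(u,v)][:40])
    bl=(hsv[...,0]>100)&(hsv[...,0]<125)&(hsv[...,1]>120)&(P[...,2]<.035)&(P[...,2]>.01);
    bl=cv2.morphologyEx(bl.astype(np.uint8),cv2.MORPH_OPEN,np.ones((2,2)))
    for k in cv2.findContours(bl,cv2.RETR_EXTERNAL,2)[0]:
        if cv2.contourArea(k)>80:
            w=world(c,k[:,0,0],k[:,0,1],.024);print(' blue',k.mean((0,1)),cv2.fitEllipse((w[:,:2]*1000).astype(np.float32)))
    dk=roi&(hsv[...,2]<60)&(P[...,2]>.047)&(P[...,2]<.065);v,u=np.where(dk);w=world(c,u,v,.056)
    print(' dial',len(u),cv2.minEnclosingCircle((w[:,:2]*1000).astype(np.float32)),cv2.fitEllipse(cv2.convexHull((w[:,:2]*1000).astype(np.float32))))
    hi=roi&(P[...,2]>.095)&(P[...,2]<.125);v,u=np.where(hi);w=world(c,u,v,.11);print(' bar',len(u),cv2.minAreaRect((w[:,:2]*1000).astype(np.float32)))
```

```text
top yellow 471 ((517.8868408203125, -174.05755615234375), (169.43870544433594, 83.32532501220703), 81.4242172241211) [[464.056884765625, -251.6170654296875], [546.4505615234375, -264.0423278808594], [571.716796875, -96.498046875], [489.3231201171875, -84.07278442382812]]
 brass 541 [ 0.52264355 -0.09211389  0.046     ]
 red [(np.int64(376), np.int64(220), [0.522, -0.168, 0.049]), (np.int64(377), np.int64(220), [0.522, -0.172, 0.049]), (np.int64(376), np.int64(221), [0.518, -0.168, 0.05]), (np.int64(377), np.int64(221), [0.519, -0.171, 0.051]), (np.int64(378), np.int64(221), [0.519, -0.175, 0.049]), (np.int64(379), np.int64(221), [0.519, -0.178, 0.051]), (np.int64(376), np.int64(222), [0.515, -0.168, 0.049]), (np.int64(377), np.int64(222), [0.515, -0.172, 0.05]), (np.int64(378), np.int64(222), [0.515, -0.176, 0.045]), (np.int64(394), np.int64(225), [0.509, -0.218, 0.111]), (np.int64(395), np.int64(225), [0.509, -0.221, 0.111]), (np.int64(395), np.int64(226), [0.506, -0.22, 0.116]), (np.int64(396), np.int64(226), [0.506, -0.224, 0.111]), (np.int64(397), np.int64(226), [0.506, -0.227, 0
[... 2043 characters left out ...]
306463241577)
 blue [411.88405797 300.84057971] ((832.7884521484375, 316.211669921875), (38.04165267944336, 230.51602172851562), 179.1145477294922)
 blue [390.74193548 203.96774194] ((526.8348388671875, 214.81362915039062), (66.44961547851562, 69.26215362548828), 178.67730712890625)
 blue [14.796875 16.34375 ] ((-14.904290199279785, -1366.451904296875), (32.25874710083008, 288.4544982910156), 91.40913391113281)
 dial 21 ((515.3750610351562, -214.03668212890625), 34.335384368896484) ((516.205322265625, -214.27871704101562), (57.93916320800781, 68.25009155273438), 136.00473022460938)
 bar 99 ((531.3291625976562, -181.50820922851562), (125.18243408203125, 31.792470932006836), 67.11426544189453)
```

View pics/top_crop.png

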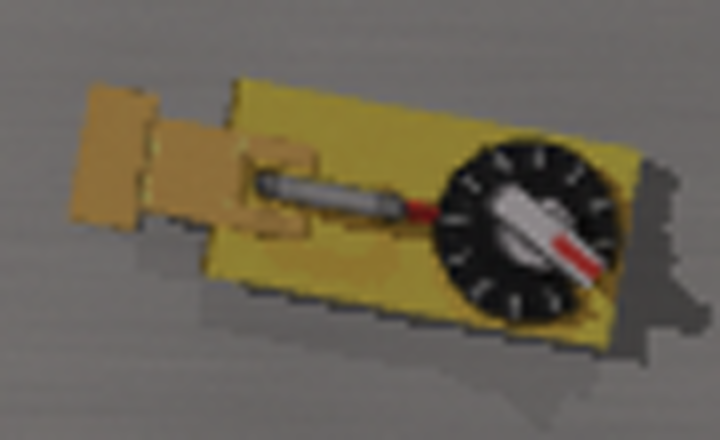

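View pics/scene_crop.png

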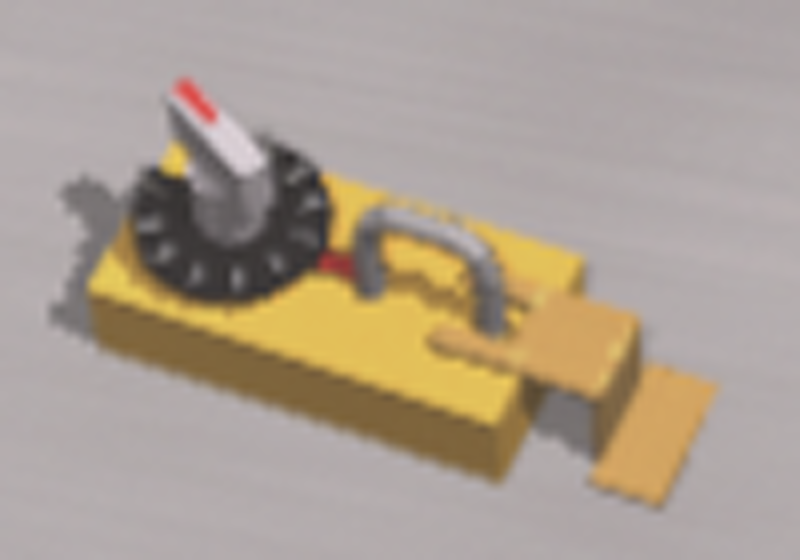

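```bash
cat >> h.py <<'E'
L=np.array([.5179,-.1741]);LY=np.array([.149,.989]);LANG=np.arctan2(LY[1],LY[0])
DIAL=L-.042*LY; CROWN=L+.040*LY
def wrap(a): return (a+np.pi)%(2*np.pi)-np.pi
def plan(pos,yang):
    "increment to reach TCP pos, tool y at world angle yang (either half turn), tool down"
    s=env.read_state();Rt=rot(s['tool_rot']);a=np.arctan2(Rt[1,1],Rt[0,1]);q=s['qpos']
    print('t',s['time_s'],'pos',s['eef_pos'].round(4),'y ang',round(a,3),'q',q.round(3),'F',s['ft_force'].round(1),'T',s['ft_torque'].round(2))
    for k in(0,np.pi):
        T=np.column_stack([[np.sin(yang+k),-np.cos(yang+k),0],[np.cos(yang+k),np.sin(yang+k),0],[0,0,-1]])
        d=Rt.T@(np.array(pos)-s['eef_pos']);r=R.from_matrix(Rt.T@T).as_rotvec()
        dq1=np.arctan2(pos[1],pos[0])-q[0]
        print(' inc mm',(d*1000).round(1),'rot',r.round(3),'q6 end~',round(wrap(q[5]+dq1-wrap(yang+k-a)),3))
E
python3 - <<'E'
from h import *
c=read_camera('top');s=read_camera('scene')
print('dial,crown',DIAL,CROWN)
print('bar mid',world(c,393.75,224.1,.11),world(s,252.2,155.6,.11))
for n,c,(x0,x1,y0,y1) in(('top',c,(382,410,210,240)),('scene',s,(242,262,145,168))):
    P=cloud(c);v,u=np.where((P[...,2]>.100)&(P[...,2]<.125));k=(u>x0)&(u<x1)&(v>y0)&(v<y1);w=world(c,u[k],v[k],.11)[:,:2]*1000
    ev=np.linalg.svd(w-w.mean(0))[2][0];print(n,k.sum(),w.mean(0),cv2.minAreaRect(w.astype(np.float32)),'bar-lock deg',(np.degrees(np.arctan2(ev[1],ev[0])-LANG))%180)
b=LANG+np.radians(148);plan([*DIAL,.20],b+np.pi/2)
E
```

```text
dial,crown [ 0.511642 -0.215638] [ 0.52386 -0.13454]
bar mid [[ 0.51130951 -0.21712556  0.11      ]] [[ 0.51242529 -0.2131744   0.11      ]]
top 74 [ 511.49628301 -215.30839153] ((511.7346496582031, -214.86956787109375), (49.82185745239258, 14.18271541595459), 51.44569396972656) bar-lock deg 150.05863356536656
scene 82 [ 516.75656921 -213.29707841] ((516.9522094726562, -214.0003662109375), (55.93569564819336, 16.888507843017578), 50.319889068603516) bar-lock deg 148.2350874682845
t 0.3 pos [ 0.143  -0.5825  0.245 ] y ang -1.33 q [-1.33   0.314 -0.047  1.21   0.     1.571] F [ 0.8  0.2 -0.3] T [-0.03  0.   -0.01]Traceback (most recent call last):
  File "<stdin>", line 8, in <module>
  File "h.py", line 24, in plan
    d=Rt.T@(np.array(pos)-s['eef_pos']);r=R.from_matrix(Rt.T@T).as_rotvec()
                                          ~~~~~~~~~~~~~^^^^^^^^
  File "scipy/spatial/transform/_rotation.pyx", line 1143, in scipy.spatial.transform._rotation.Rotation.from_matrix
ValueError: Non-positive determinant (left-handed or null coordinate frame) in rotation matrix 0: [[-8.12695770e-01  5.82688240e-01 -1.85565674e-05]
 [ 5.82688145e-01  8.12695655e-01  5.45038137e-04]
 [-3.32668154e-04 -4.32137496e-04  9.99999851e-01]].
```

```bash
sed -i 's/\[np.sin(yang+k),-np.cos(yang+k),0\]/[-np.sin(yang+k),np.cos(yang+k),0]/' h.py
python3 - <<'E'
from h import *
b=LANG+np.radians(150);plan([*DIAL,.20],b+np.pi/2)
E
```

```text
t 0.3 pos [ 0.143  -0.5825  0.245 ] y ang -1.33 q [-1.33   0.314 -0.047  1.21   0.     1.571] F [ 0.8  0.2 -0.3] T [-0.03  0.   -0.01]
 inc mm [ 445.4 -268.4   45.2] rot [-0.001 -0.    -0.657] q6 end~ 1.845
 inc mm [ 445.4 -268.4   45.2] rot [-0.000e+00  1.000e-03  2.485e+00] q6 end~ -1.297
```

Emit:
move_arm:
  increments:
    - [53, -32, 5, 0, 0, -0.186]
    - [106, -64, 10, 0, 0, -0.372]
    - [159, -96, 15, 0, 0, -0.558]
    - [212, -128, 20, 0, 0, -0.744]
    - [265, -160, 25, 0, 0, -0.93]
  hand: 60
  squeeze: 60

```text
time_s: 0.92
eef_pos: [0.3635, -0.3627, 0.2203]
tool_rot: [2.613, 1.743, 0.0]
ft_force: [0.5, -0.8, -0.6]
grip_width: 0.0514
grasp_force: 0.0
```

Emit:
move_arm:
  increments:
    - [0, 0, 0, 0, 0, -0.186]
    - [0, 0, 0, 0, 0, -0.372]
    - [0, 0, 0, 0, 0, -0.558]
    - [0, 0, 0, 0, 0, -0.744]
    - [0, 0, 0, 0, 0, -0.93]

```text
time_s: 1.55
eef_pos: [0.3623, -0.364, 0.2203]
tool_rot: [1.554, 2.731, 0.0]
ft_force: [-0.4, -0.6, 0.5]
grip_width: 0.0514
grasp_force: 0.0
```

Emit:
move_arm:
  increments:
    - [0, 0, 0, 0, 0, -0.186]
    - [0, 0, 0, 0, 0, -0.372]
    - [0, 0, 0, 0, 0, -0.558]
    - [0, 0, 0, 0, 0, -0.744]
    - [0, 0, 0, 0, 0, -0.93]

```text
time_s: 2.17
eef_pos: [0.3622, -0.3641, 0.2203]
tool_rot: [-0.164, -3.137, -0.0]
ft_force: [0.0, -0.4, -0.4]
grip_width: 0.0514
grasp_force: 0.0
```

Run:
```python
from h import *
b=LANG+np.radians(150);plan([*DIAL,.20],b+np.pi/2)
```

```text
t 2.175 pos [ 0.3622 -0.3641  0.2203] y ang 1.466 q [-0.788  0.164 -0.297  1.11   0.    -0.683] F [ 0.  -0.4 -0.4] T [ 0.02 -0.02 -0.01]
 inc mm [-133.1  163.2   20.3] rot [-0.    -0.     2.139] q6 end~ 1.845
 inc mm [-133.1  163.2   20.3] rot [ 0.    -0.    -1.002] q6 end~ -1.297
```

Emit:
move_arm:
  increments:
    - [-27, 33, 4, 0, 0, -0.186]
    - [-54, 66, 8, 0, 0, -0.372]
    - [-81, 99, 12, 0, 0, -0.558]
    - [-107, 131, 16, 0, 0, -0.744]
    - [-133, 163, 20, 0, 0, -0.93]

```text
time_s: 2.8
eef_pos: [0.5134, -0.2158, 0.2002]
tool_rot: [-1.26, 2.878, -0.0]
ft_force: [0.8, -0.4, -0.3]
grip_width: 0.0514
grasp_force: 0.0
```

Run:
```python
from h import *
b=LANG+np.radians(150);plan([*DIAL,.093],b+np.pi/2)
```

```text
t 2.8 pos [ 0.5134 -0.2158  0.2002] y ang 2.396 q [-0.398  0.255 -0.23   1.086 -0.    -1.223] F [ 0.8 -0.4 -0.3] T [-0.05 -0.04 -0.01]
 inc mm [  1.1   1.4 107.2] rot [-0.     0.     3.069] q6 end~ 1.845
 inc mm [  1.1   1.4 107.2] rot [-0.    -0.    -0.072] q6 end~ -1.297
```

Emit:
move_arm:
  increments:
    - [0, 0, 20, 0, 0, -0.072]
    - [0, 0, 45, 0, 0, -0.072]
    - [0, 0, 70, 0, 0, -0.072]
    - [0, 0, 70, 0, 0, -0.072]

```text
time_s: 3.3
eef_pos: [0.5109, -0.2161, 0.1285]
tool_rot: [1.353, -2.832, -0.005]
ft_force: [0.2, 0.0, 0.3]
grip_width: 0.0512
grasp_force: 0.0
```

Run:
```python
from h import *
b=LANG+np.radians(150);plan([*DIAL,.093],b+np.pi/2)
```

```text
t 3.3 pos [ 0.5109 -0.2161  0.1285] y ang 2.462 q [-0.4    0.307 -0.333  0.935  0.    -1.291] F [0.2 0.  0.3] T [ 0.04 -0.05 -0.04]
 inc mm [-0.8 -0.4 35.5] rot [-2.000e-03 -6.000e-03  3.135e+00] q6 end~ 1.845
 inc mm [-0.8 -0.4 35.5] rot [ 0.004 -0.001 -0.006] q6 end~ -1.297
```

Emit:
move_arm:
  increments:
    - [0, 0, 12, 0, 0, 0]
    - [-1, 0, 24, 0, 0, 0]
    - [-1, 0, 36, 0, 0, 0]
    - [-1, 0, 36, 0, 0, 0]

```text
time_s: 3.8
eef_pos: [0.5123, -0.2157, 0.0931]
tool_rot: [1.353, -2.834, -0.002]
ft_force: [-0.2, -0.0, 0.3]
grip_width: 0.0512
grasp_force: 0.0
```

Emit:
move_arm:
  increments:
    - [0, 0, 0, 0, 0, 0]
    - [0, 0, 0, 0, 0, 0]
    - [0, 0, 0, 0, 0, 0]
    - [0, 0, 0, 0, 0, 0]
    - [0, 0, 0, 0, 0, 0]
  hand: 0
  squeeze: 50

```text
time_s: 4.42
eef_pos: [0.5116, -0.2146, 0.0948]
tool_rot: [1.354, -2.834, -0.005]
ft_force: [-5.4, 4.7, 6.5]
grip_width: 0.0247
grasp_force: 48.7
```

Run:
```python
from h import *
b=LANG;plan([*DIAL,.093],b+np.pi/2)
```

```text
t 4.425 pos [ 0.5116 -0.2146  0.0948] y ang 2.462 q [-0.398  0.338 -0.375  0.861  0.002 -1.29 ] F [-5.4  4.7  6.5] T [ 1.06  1.22 -0.01]
 inc mm [ 0.8 -0.7  1.8] rot [ 0.003  0.002 -0.53 ] q6 end~ -1.82
 inc mm [ 0.8 -0.7  1.8] rot [ 2.000e-03 -4.000e-03  2.612e+00] q6 end~ 1.321
```

Grip width is 25 mm where the bar is 14 mm thick, so the fingertips are pinching the round hub below it. I'll open, rise about 6 mm and re-grip.

Emit:
move_arm:
  increments:
    - [0, 0, 0, 0, 0, 0]
    - [0, 0, 0, 0, 0, 0]
    - [0, 0, -6, 0, 0, 0]
    - [0, 0, -6, 0, 0, 0]
  hand: 50

```text
time_s: 4.92
eef_pos: [0.5138, -0.2164, 0.1011]
tool_rot: [-1.353, 2.834, -0.002]
ft_force: [-0.5, 0.1, -0.4]
grip_width: 0.0428
grasp_force: 0.0
```

Emit:
move_arm:
  increments:
    - [0, 0, 0, 0, 0, 0]
    - [0, 0, 0, 0, 0, 0]
    - [0, 0, 0, 0, 0, 0]
    - [0, 0, 0, 0, 0, 0]
    - [0, 0, 0, 0, 0, 0]
  hand: 0

```text
time_s: 5.55
eef_pos: [0.5115, -0.2147, 0.1005]
tool_rot: [1.354, -2.833, -0.005]
ft_force: [-6.0, 4.8, 9.3]
grip_width: 0.0128
grasp_force: 49.7
```

Run:
```python
from h import *
b=LANG;plan([*DIAL,.1],b+np.pi/2)
```

```text
t 5.55 pos [ 0.5115 -0.2147  0.1005] y ang 2.462 q [-3.98e-01  3.33e-01 -3.68e-01  8.74e-01  1.00e-03 -1.29e+00] F [-6.   4.8  9.3] T [0.94 1.21 0.  ]
 inc mm [ 0.6 -0.7  0.5] rot [ 0.003  0.001 -0.53 ] q6 end~ -1.82
 inc mm [ 0.6 -0.7  0.5] rot [ 2.000e-03 -4.000e-03  2.612e+00] q6 end~ 1.321
```

Emit:
move_arm:
  increments:
    - [0, 2, 0, 0, 0, 0.15]
    - [0, 2, 0, 0, 0, 0.3]
    - [0, 2, 0, 0, 0, 0.45]
    - [0, 2, 0, 0, 0, 0.6]
    - [0, 2, 0, 0, 0, 0.75]

```text
time_s: 6.18
eef_pos: [0.5115, -0.2149, 0.1006]
tool_rot: [0.214, -3.134, 0.001]
ft_force: [-0.9, -0.7, 2.7]
grip_width: 0.013
grasp_force: 49.3
```

Run:
```python
from h import *
b=LANG;plan([*DIAL,.1],b+np.pi/2)
```

```text
t 6.175 pos [ 0.5115 -0.2149  0.1006] y ang 1.707 q [-0.398  0.33  -0.371  0.869 -0.    -0.534] F [-0.9 -0.7  2.7] T [-0.08  0.19  0.07]
 inc mm [-0.  -0.7  0.6] rot [-0.    -0.    -1.285] q6 end~ -1.82
 inc mm [-0.  -0.7  0.6] rot [-0.     0.     1.857] q6 end~ 1.321
```

Turning freely with low forces; continue.

Emit:
move_arm:
  increments:
    - [0, 0, 0, 0, 0, 0.16]
    - [0, 0, 0, 0, 0, 0.32]
    - [0, 0, 0, 0, 0, 0.48]
    - [0, 0, 0, 0, 0, 0.64]
    - [0, 0, 0, 0, 0, 0.8]

```text
time_s: 6.8
eef_pos: [0.5114, -0.2154, 0.1006]
tool_rot: [1.025, 2.97, -0.002]
ft_force: [-1.7, -1.5, 3.5]
grip_width: 0.013
grasp_force: 49.3
```

Emit:
move_arm:
  increments:
    - [0, 0, 0, 0, 0, 0.16]
    - [0, 0, 0, 0, 0, 0.32]
    - [0, 0, 0, 0, 0, 0.48]
    - [0, 0, 0, 0, 0, 0.64]
    - [0, 0, 0, 0, 0, 0.8]

```text
time_s: 7.42
eef_pos: [0.5109, -0.2156, 0.1005]
tool_rot: [2.1, 2.336, -0.003]
ft_force: [-2.6, -2.0, 4.2]
grip_width: 0.0129
grasp_force: 49.6
```

Run:
```python
from h import *
b=LANG;plan([*DIAL,.1],b+np.pi/2)
```

```text
t 7.425 pos [ 0.5109 -0.2156  0.1005] y ang 0.106 q [-0.398  0.33  -0.371  0.87  -0.002  1.066] F [-2.6 -2.   4.2] T [-0.5   0.69  0.05]
 inc mm [-0.1  0.7  0.5] rot [-3.000e-03 -2.000e-03 -2.886e+00] q6 end~ -1.82
 inc mm [-0.1  0.7  0.5] rot [-0.001  0.002  0.256] q6 end~ 1.321
```

Emit:
move_arm:
  increments:
    - [0, 0, 0, 0, 0, 0.08]
    - [0, 0, 0, 0, 0, 0.16]
    - [0, 0, 0, 0, 0, 0.2]
    - [0, 0, 0, 0, 0, 0.2]

```text
time_s: 7.92
eef_pos: [0.5108, -0.2156, 0.1005]
tool_rot: [2.317, 2.121, -0.003]
ft_force: [-4.3, -3.5, 4.0]
grip_width: 0.0129
grasp_force: 49.8
```

Run:
```python
from h import *
plan([*DIAL,.1],LANG+np.pi/2);print(env.read_state()['ft_torque'])
```

```text
t 7.925 pos [ 0.5108 -0.2156  0.1005] y ang -0.088 q [-0.398  0.33  -0.372  0.87  -0.002  1.261] F [-4.3 -3.5  4. ] T [-0.56  0.99 -0.17]
 inc mm [-0.   0.8  0.5] rot [-3.00e-03 -2.00e-03 -3.08e+00] q6 end~ -1.82
 inc mm [-0.   0.8  0.5] rot [-0.001  0.002  0.061] q6 end~ 1.321
[-0.56081477  0.98890341 -0.1668137 ]
```

Emit:
move_arm:
  increments:
    - [0, 0, 0, 0, 0, 0.05]
    - [0, 0, 0, 0, 0, 0.055]
    - [0, 0, 0, 0, 0, 0.055]

```text
time_s: 8.3
eef_pos: [0.5108, -0.2156, 0.1005]
tool_rot: [2.374, 2.057, -0.003]
ft_force: [-4.6, -2.7, 5.2]
grip_width: 0.0129
grasp_force: 49.8
```

Run:
```python
from h import *
plan([*DIAL,.1],LANG+np.pi/2);print(env.read_state()['ft_torque'])
c=read_camera('top');cv2.imwrite('pics/top2.png',cv2.resize(c['img'][195:250,325:415],None,fx=8,fy=8,interpolation=cv2.INTER_CUBIC))
c=read_camera('scene');cv2.imwrite('pics/sc2.png',cv2.resize(c['img'][130:205,230:330],None,fx=8,fy=8,interpolation=cv2.INTER_CUBIC))
```

```text
t 8.3 pos [ 0.5108 -0.2156  0.1005] y ang -0.143 q [-0.398  0.33  -0.372  0.87  -0.002  1.316] F [-4.6 -2.7  5.2] T [-0.56  0.96 -0.03]
 inc mm [0.  0.9 0.5] rot [-3.000e-03 -2.000e-03 -3.135e+00] q6 end~ -1.82
 inc mm [0.  0.9 0.5] rot [-0.001  0.002  0.007] q6 end~ 1.321
[-0.55634151  0.96229861 -0.025817  ]
```

View pics/sc2.png

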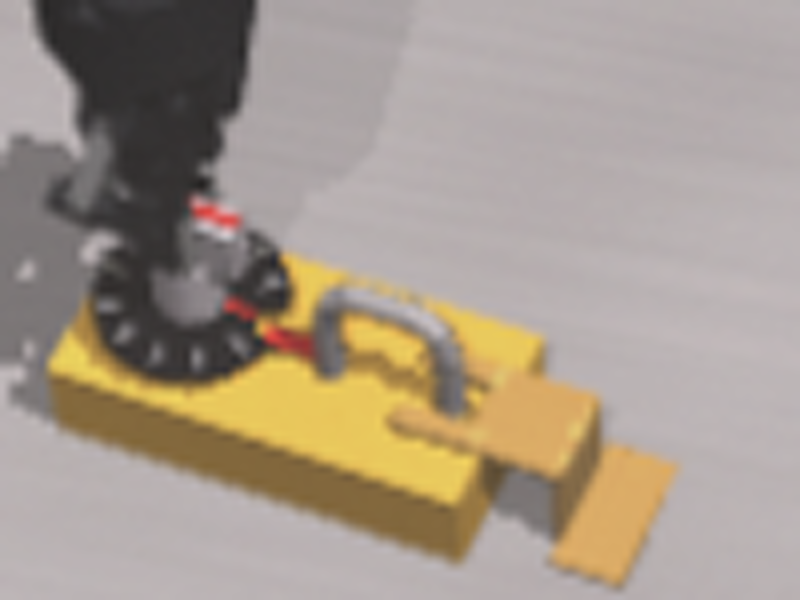

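The scene picture shows the rim notch and red line lying over the red lug (about (280,335) in the crop), with the click torque near zero. I'll release, rise and check the resting angle.

Emit:
move_arm:
  increments:
    - [0, 0, 0, 0, 0, 0]
    - [0, 0, 0, 0, 0, 0]
    - [0, 0, -30, 0, 0, 0]
    - [0, 0, -70, 0, 0, 0]
  hand: 55

```text
time_s: 8.9
eef_pos: [0.5108, -0.2141, 0.1699]
tool_rot: [-2.372, -2.056, 0.001]
ft_force: [0.2, 0.1, 0.2]
grip_width: 0.0476
grasp_force: 0.0
```

Emit:
move_arm:
  increments:
    - [40, 0, 0, 0, 0, 0]
    - [90, 0, 0, 0, 0, 0]
    - [140, 0, 0, 0, 0, 0]
    - [140, 0, 0, 0, 0, 0]

```text
time_s: 9.4
eef_pos: [0.5319, -0.0731, 0.1702]
tool_rot: [-2.369, -2.063, -0.002]
ft_force: [0.2, -1.0, -0.4]
grip_width: 0.047
grasp_force: 0.0
```

Run:
```python
from h import *
plan([*CROWN,.150],LANG+np.pi/2)
for n,(x0,x1,y0,y1) in(('top',(382,410,210,240)),('scene',(235,270,140,168))):
    c=read_camera(n);P=cloud(c);h=cv2.cvtColor(c['img'],cv2.COLOR_BGR2HSV)
    v,u=np.where((P[...,2]>.100)&(P[...,2]<.122));k=(u>x0)&(u<x1)&(v>y0)&(v<y1);w=world(c,u[k],v[k],.11)[:,:2]*1000
    ev=np.linalg.svd(w-w.mean(0))[2][0];print(n,k.sum(),w.mean(0),cv2.minAreaRect(w.astype(np.float32)),'bar-lock deg',(np.degrees(np.arctan2(ev[1],ev[0])-LANG)+90)%180-90)
    x,y=(325,195) if n=='top' else (225,130)
    cv2.imwrite(f'pics/{n}3.png',cv2.resize(c['img'][y:y+60,x:x+80],None,fx=8,fy=8,interpolation=cv2.INTER_CUBIC))
```

```text
t 9.4 pos [ 0.5319 -0.0731  0.1702] y ang -0.138 q [-1.370e-01  2.390e-01 -3.220e-01  1.010e+00  1.000e-03  1.571e+00] F [ 0.2 -1.  -0.4] T [-0.03  0.01  0.03]
 inc mm [-62.    0.4  20.2] rot [ 2.00e-03  0.00e+00 -3.13e+00] q6 end~ -1.673
 inc mm [-62.    0.4  20.2] rot [ 0.    -0.001  0.012] q6 end~ 1.469
top 34 [ 509.88680317 -228.39347054] ((509.66473388671875, -228.33628845214844), (23.201107025146484, 13.505699157714844), 82.02751159667969) bar-lock deg -0.7352148316391549
scene 92 [ 516.58386005 -213.68243159] ((517.9363403320312, -213.56651306152344), (52.54072189331055, 21.403221130371094), 80.56079864501953) bar-lock deg -2.0877228010706688
```

View pics/scene3.png

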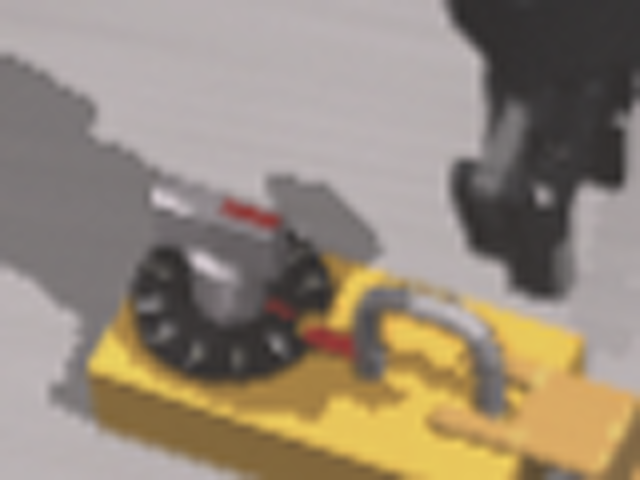

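The picture shows the notch still over the lug (crop (310,335)); the measured dial angle is within about 2° of 0. Now the crown.

Emit:
move_arm:
  increments:
    - [-31, 0, 0, 0, 0, 0.01]
    - [-62, 0, 0, 0, 0, 0.01]
    - [-62, 0, 25, 0, 0, 0.01]
    - [-62, 0, 45, 0, 0, 0.01]
    - [-62, 0, 45, 0, 0, 0.01]

```text
time_s: 10.12
eef_pos: [0.521, -0.1385, 0.1238]
tool_rot: [-2.385, -2.041, 0.003]
ft_force: [0.4, -0.4, -0.1]
grip_width: 0.0471
grasp_force: 0.0
```

Run:
```python
from h import *
plan([*CROWN,.085],LANG+np.pi/2)
```

```text
t 10.125 pos [ 0.521  -0.1385  0.1238] y ang -0.155 q [-0.26   0.284 -0.377  0.913 -0.     1.466] F [ 0.4 -0.4 -0.1] T [-0.01  0.01  0.04]
 inc mm [ 4.4  2.3 38.8] rot [-0.     0.005  3.136] q6 end~ -1.673
 inc mm [ 4.4  2.3 38.8] rot [-0.003 -0.    -0.005] q6 end~ 1.469
```

Emit:
move_arm:
  increments:
    - [4, 2, 12, 0, 0, 0]
    - [4, 2, 26, 0, 0, 0]
    - [4, 2, 38, 0, 0, 0]
    - [4, 2, 38, 0, 0, 0]

```text
time_s: 10.62
eef_pos: [0.5242, -0.1336, 0.086]
tool_rot: [-2.383, -2.044, 0.002]
ft_force: [0.1, 0.1, 0.6]
grip_width: 0.0466
grasp_force: 0.0
```

Emit:
move_arm:
  increments:
    - [0, 0, 0, 0, 0, 0]
    - [0, 0, 0, 0, 0, 0]
    - [0, 0, 0, 0, 0, 0]
    - [0, 0, 0, 0, 0, 0]
    - [0, 0, 0, 0, 0, 0]
  hand: 0
  squeeze: 60

```text
time_s: 11.25
eef_pos: [0.5258, -0.134, 0.0879]
tool_rot: [2.384, 2.045, 0.001]
ft_force: [-0.7, -0.4, 4.8]
grip_width: 0.0086
grasp_force: 58.6
```

Run:
```python
from h import *
plan([*CROWN,.085],LANG+np.pi/2)
```

```text
t 11.25 pos [ 0.5258 -0.134   0.0879] y ang -0.153 q [-0.25   0.322 -0.416  0.831  0.     1.474] F [-0.7 -0.4  4.8] T [0.07 0.07 0.03]
 inc mm [-0.8 -1.8  2.9] rot [ 0.000e+00 -2.000e-03  3.138e+00] q6 end~ -1.673
 inc mm [-0.8 -1.8  2.9] rot [ 0.001  0.    -0.003] q6 end~ 1.469
```

Emit:
move_arm:
  increments:
    - [0, 0, -4, 0, 0, 0]
    - [0, 0, -8, 0, 0, 0]
    - [0, 0, -12, 0, 0, 0]
    - [0, 0, -16, 0, 0, 0]

```text
time_s: 11.75
eef_pos: [0.5251, -0.1339, 0.1034]
tool_rot: [-2.385, -2.045, 0.0]
ft_force: [0.6, 0.0, -2.2]
grip_width: 0.009
grasp_force: 58.4
```

Run:
```python
from h import *
plan([*CROWN,.085],LANG+np.pi/2);print(env.read_state()['grip_width'])
c=read_camera('scene');cv2.imwrite('pics/sc4.png',cv2.resize(c['img'][130:205,230:330],None,fx=8,fy=8,interpolation=cv2.INTER_CUBIC))
```

```text
t 11.75 pos [ 0.5251 -0.1339  0.1034] y ang -0.153 q [-0.25   0.306 -0.398  0.867 -0.     1.474] F [ 0.6  0.  -2.2] T [ 0.04 -0.   -0.02]
 inc mm [-0.8 -1.1 18.4] rot [-0.000e+00  1.000e-03  3.138e+00] q6 end~ -1.673
 inc mm [-0.8 -1.1 18.4] rot [-0.    -0.    -0.003] q6 end~ 1.469
0.008964005217913984
```

View pics/sc4.png

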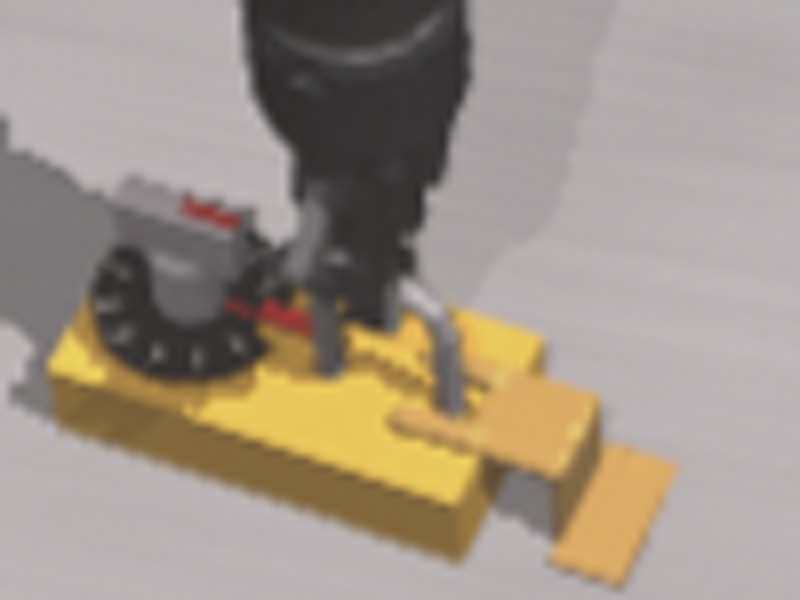

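The shackle is rising with the gripper and the lug is passing through the notch (crop (280,315)); the load is only its weight. Continue up.

Emit:
move_arm:
  increments:
    - [0, 0, -10, 0, 0, 0]
    - [0, 0, -25, 0, 0, 0]
    - [0, 0, -45, 0, 0, 0]
    - [0, 0, -75, 0, 0, 0]
    - [0, 0, -75, 0, 0, 0]

```text
time_s: 12.42
eef_pos: [0.5274, -0.1345, 0.1815]
tool_rot: [2.381, 2.042, 0.005]
ft_force: [0.3, 0.1, -2.6]
grip_width: 0.009
grasp_force: 58.6
```

Run:
```python
from h import *
plan([.523,.210,.178],LANG+np.pi/2)
```

```text
t 12.425 pos [ 0.5274 -0.1345  0.1815] y ang -0.153 q [-0.25   0.239 -0.294  1.031  0.     1.474] F [ 0.3  0.1 -2.6] T [0.01 0.03 0.  ]
 inc mm [339.8 -56.9   3. ] rot [ 1.000e-03 -9.000e-03  3.138e+00] q6 end~ -1.039
 inc mm [339.8 -56.9   3. ] rot [ 0.006  0.001 -0.004] q6 end~ 2.102
```

Carry gently across to the reader (feet about 95 mm up).

Emit:
move_arm:
  increments:
    - [20, -3, 0, 0, 0, 0]
    - [55, -9, 0, 0, 0, 0]
    - [95, -16, 0, 0, 0, 0]
    - [140, -23, 0, 0, 0, 0]
    - [185, -31, 0, 0, 0, 0]

```text
time_s: 13.05
eef_pos: [0.5214, 0.0559, 0.177]
tool_rot: [-2.383, -2.044, 0.002]
ft_force: [0.4, -0.3, -2.1]
grip_width: 0.0087
grasp_force: 58.6
```

Emit:
move_arm:
  increments:
    - [45, -8, 0, 0, 0, 0]
    - [85, -14, 0, 0, 0, 0]
    - [120, -20, 0, 0, 0, 0]
    - [145, -24, 0, 0, 0, 0]
    - [155, -26, 0, 0, 0, 0]

```text
time_s: 13.68
eef_pos: [0.5193, 0.2125, 0.177]
tool_rot: [-2.381, -2.047, 0.003]
ft_force: [-0.6, -0.2, -1.9]
grip_width: 0.0089
grasp_force: 58.6
```

Run:
```python
from h import *
plan([.523,.210,.145],LANG+np.pi/2);print(env.read_state()['grip_width'],env.read_state()['grasp_force'])
c=read_camera('scene');cv2.imwrite('pics/sc5.png',cv2.resize(c['img'][130:230,330:460],None,fx=6,fy=6,interpolation=cv2.INTER_CUBIC))
```

```text
t 13.675 pos [0.5193 0.2125 0.177 ] y ang -0.151 q [ 0.388  0.279 -0.253  1.041  0.     2.11 ] F [-0.6 -0.2 -1.9] T [-0.05  0.02  0.  ]
 inc mm [-1.9  4.1 32. ] rot [1.000e-03 3.000e-03 3.141e+00] q6 end~ -1.039
 inc mm [-1.9  4.1 32. ] rot [-0.002  0.001 -0.001] q6 end~ 2.102
0.008858162190228622 58.55117915198207
```

View pics/sc5.png

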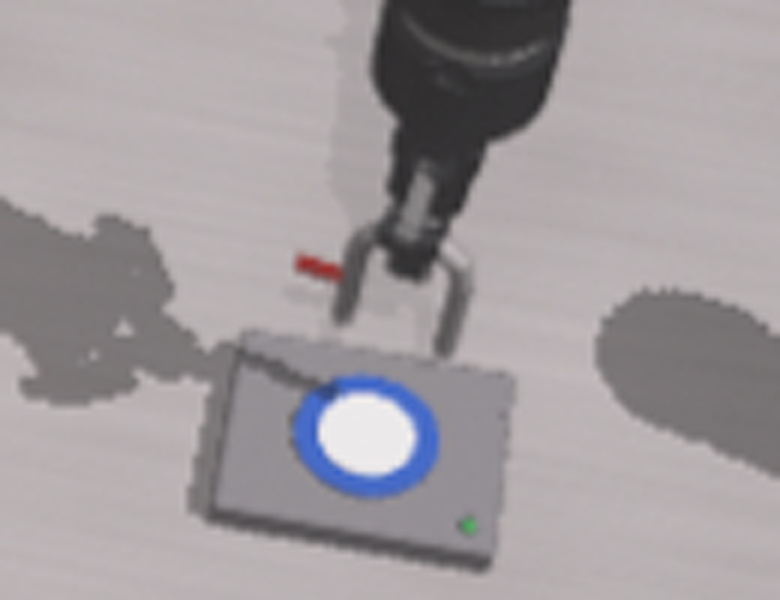

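The shackle hangs upright in the grip, feet at crop (343,320) and (443,355), above and clear of the reader. Lower about 30 mm.

Emit:
move_arm:
  increments:
    - [-1, 2, 8, 0, 0, 0]
    - [-1, 4, 18, 0, 0, 0]
    - [-1, 4, 26, 0, 0, 0]
    - [-1, 4, 30, 0, 0, 0]
    - [-1, 4, 30, 0, 0, 0]

```text
time_s: 14.35
eef_pos: [0.5243, 0.2088, 0.1479]
tool_rot: [-2.385, -2.044, 0.001]
ft_force: [-0.1, 0.1, -2.8]
grip_width: 0.0089
grasp_force: 58.6
```

Emit:
move_arm:
  increments:
    - [0, 0, 0, 0, 0, 0]
    - [0, 0, 0, 0, 0, 0]
    - [0, 0, 0, 0, 0, 0]
    - [0, 0, 0, 0, 0, 0]

```text
time_s: 14.85
eef_pos: [0.5246, 0.2093, 0.1484]
tool_rot: [2.385, 2.045, 0.0]
ft_force: [0.1, -0.7, -2.0]
grip_width: 0.0088
grasp_force: 58.6
```

Run:
```python
from h import *
plan([.523,.210,.145],LANG+np.pi/2)
c=read_camera('scene');P=cloud(c);h=cv2.cvtColor(c['img'],cv2.COLOR_BGR2HSV)
# red lug & steel points near reader
v,u=np.where((abs(P[...,0]-.523)<.09)&(abs(P[...,1]-.21)<.09)&(P[...,2]>.045)&(P[...,2]<.12))
p=P[v,u];print(len(p),p.min(0),p.max(0));k=p[:,2]<.085;print('legs',p[k].mean(0),p[k].min(0),p[k].max(0))
```

```text
t 14.85 pos [0.5246 0.2093 0.1484] y ang -0.153 q [ 0.38   0.305 -0.287  0.979 -0.     2.103] F [ 0.1 -0.7 -2. ] T [ 0.   -0.03 -0.01]
 inc mm [ 0.5 -1.7  3.4] rot [-0.    -0.     3.138] q6 end~ -1.039
 inc mm [ 0.5 -1.7  3.4] rot [ 0.    -0.    -0.003] q6 end~ 2.102
95 [0.51305857 0.15696623 0.07526061] [0.53731447 0.23884612 0.1188014 ]
legs [0.528281   0.21188003 0.07897059] [0.52337074 0.18099554 0.07526061] [0.53383284 0.23744111 0.08446243]
```

Feet are at about 0.073 m, which is 49 mm above the pad; the leg midpoint is about (0.526, 0.210), within a few mm of the pad centre. It is steady and upright.

```bash
python3 -c "
from station import env
print(env.sign_off())"
```

```text
the job is handed in; nothing more can be done
None
```

I turned the dial to its notch, pulled the shackle straight up out of the lock, and handed the job in with it held upright and still, feet about 49 mm above the middle of the reader pad; the sign-off returned no verdict.

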